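# Order up: slide the serving paddle out for pick-up and ring the bell

## Robot

A 6-joint arm with a two-finger parallel gripper is mounted at the origin on a cart in front of the work surface, level with it; the furniture and walls round the work are solid. World frame = base frame: x ahead of the robot, y to its left, z up, the work surface at z = 0. Lengths are in mm, angles in rad, forces in N, time in s.
With the tool pointing down it reaches from about 350 to 950 mm from the base axis. Payload 17.4 kg.
Tool frame: the origin (TCP) lies midway between the tips of the shut fingers; the grasp point (between the pads) lies 19 mm behind it (bot.grip_point_offset is the distance from the TCP to the grasp point, in mm); x points along the fingers, z is the direction in which the jaws open and shut, and the axes are right-handed (so a half turn about x gives the same grasp; the last joint's range is limited). The gripper opens to 93 mm and grips with 3 to 60 N. Pads are 15 mm wide; open, the fingers measure 128 mm over their backs; the gripper's body (75 mm by 188 mm) begins 65 mm behind the grasp point.
Start: joints at [1.096, 0.116, 1.442, -0, 1.584, -0.038], TCP at [285.562, 611.626, 218.646] pointing down, gripper open.
Joint ranges: [-2.83, 2.83], [-0.83, 2.19], [0.07, 2.5], [-1.14, 4.28], [0.01, 3], [-2.97, 2.97]. Speed limits (rad/s): [1.89, 1.89, 2.22, 3.14, 3.14, 3.14].

## Interface

Orientations are given as a rotation vector (axis times angle).
In Python, from bench import bot, optics gives the robot as it stands.
- The arm moves only by the tool servo_tool, never from a script. Its argument "targets" is a list of rows, each an object of numbers: "tx", "ty", "tz": the shift along the world's x, y, z in m; "wx", "wy", "wz": the turn, a rotation vector about the world's x, y, z in rad. In form: [{"tx": .., "ty": .., "tz": .., "wx": .., "wy": .., "wz": ..}, ...]. A call has 1 to 5 rows; each row is the pose to reach, as a shift and turn from the pose commanded when the call began; what a row does not reach only later rows make up. A row lasts 1/8 s, in which the tool goes at most 62.5 mm and 10.7 degrees, less where a joint would pass 70% of its speed; a pose out of reach is approached as far as the arm can. A call with a gripper value outside its range is refused whole. "claw" is the finger opening in m, from 0 to 0.093, set as the call begins (left out, the last holds). The fingers move at their own pace and stop on an object; the grip force is fixed at half the most. Time passes only in rows, so rows that repeat a pose let the fingers close. It gives the time, the measured TCP pose, the force and the opening at its end, in the units of the state.
- bot.get_obs(): the state, without advancing time (a new reading comes with each control period).
- optics.capture(name): name is "scene" or "top"; returns the picture (420x560x3 uint8, red, green, blue); there is no depth.
- optics.camera_info(name): a dict with "K" (3x3 intrinsics, pixels), "cam_to_world" (4x4, takes a point from camera to world coordinates). Camera axes: x right, y up, looking along -z (the intrinsics and any distortion apply to the point x, -y, -z); pixel columns grow to the right and rows downward; lengths in mm; the calibration is good to about 2 mm. A picture is of the moment at which its call begins. camera_info takes no time and is no camera call.
- bot.hand_in(): hands the job in, once; it reports no verdict.
The state is a dict: "time_s": time; "joint_pos": joint angles; "qvel": joint speeds; "joint_torque": joint torques, N m; "ee_pos": TCP position; "tool_rot": TCP orientation; "force": force on the tool from outside, world axes, zero at the start; "wrist_torque": the same for the moment, N m; "gripper_width": finger opening in mm.
Only numpy, scipy, OpenCV 4.12 (cv2) and the standard library are available. Lean on these libraries where they do the work, as an engineer would, in place of code of your own. Each camera call takes 0.05 s, during which the arm holds its last target.

## Task

The order on the wooden serving paddle is ready for pick-up. With the fingertips, push the paddle along by its blade, without lifting it, to the right-hand edge of the worktop until its whole handle sticks out over the edge and the blade lies just inside, its handle end in line with the edge and square to it; do not touch the handle or the food. Then press down the button of the nearer counter bell to call the server, let it spring back, and leave everything else where it stands.

Things in the scene. Friction and masses are not known exactly. Their poses are not given: they have to be found in the camera images.
- paddle: light wooden serving paddle, loose, flat on the worktop, 150 to 290 g: blade 130 mm long (its y) x 120 mm wide (its x) x 12 mm thick, corners rounded to 16 mm; from the middle of one blade end a handle 32 mm wide, hole at its tip, runs 85 mm along the paddle's -y. Origin: centre of the blade's underside, z up. At yaw 0 the handle points to world -y, square to the right-hand edge
- paddle_shoulder (a point): point on the paddle's top where the handle leaves the blade: the middle of the blade's handle end, 65 mm from the paddle's origin along its -y
- paddle_handle: the paddle's handle, a rigid part of the paddle, same frame and origin as the paddle; not to be touched
- oat_slice: oat slice with a dark top, 43 x 60 x 36 mm, lying loose on the middle of the blade (70 g), its long side along the paddle within about 15 degrees; origin at the centre of its underside; not to be touched
- edge (a point): a point on the right-hand edge of the worktop; the edge is straight and runs along world x at this point's y (-0.27), the worktop (top z = 0) lies on its +y side, beyond is a drop to the floor. The front edge, next to the robot, runs at x = 0.39
- bell: the nearer counter bell, a metal dome on a dark round base, 74 mm across, 50 mm high over the button, loose (160 g); origin at the centre of its underside. It stands either along the front edge at the left, in front of the large glass cake dome, or on the right just beyond the paddle (a like bell far back by the card terminal is not meant)
- bell_button (a joint): the nearer bell's button: a pin 12 mm across in the middle of its top, its top 50 mm above the bell's underside; 0 when up, 0.004 m when fully down; a spring of 2 N per mm (8 N at the bottom) pushes it back
- stamp: the nearer of two small self-inking stamps, 28 x 36 x 60 mm, with a block-shaped cap, origin at the centre of its underside; stands in that one of the two places where the bell does not; a bystander
- caddy: black caddy with sugar sachets, 60 x 120 x 76 mm, far right; origin at the centre of its underside; a bystander
- tag: small black tag sign on a foot, 36 x 77 x 74 mm, at the far left of the front half; origin at the centre of its underside; a bystander
- doma_stand: large glass cake dome with cookies, 310 mm across and 227 mm high, fixed; origin at the centre of its underside; keep the hand clear of it
Things that resemble listed ones, but are neither listed nor needed, are in the scene too. Leave any yellow look-alike of the bell alone.

How it is judged:
By the outcome, as a careful person would: the job done as asked, in the order asked, and still so for the second after the job is handed in, with the robot touching nothing.
It also fails if it takes over 61 s, if anything falls off the work surface, if the arm or the gripper's body presses on something with over 40 N, if the wrist force passes 120 N, or if a joint passes its speed limit or range.

## Working session

There is one attempt and no reset: what is moved stays moved. The work goes in short steps, Python scripts to look and compute and a tool call to move; the robot and the scene stay as the last step left them, time stands still between calls to the robot, and variables do not carry over. Pictures are saved under pics/ and viewed, and the job is handed in when it is done.

Besides the shell and the picture viewer there is one more tool, called after "Emit:" as name(argument=value, ...) on one line, values as JSON. servo_tool: Moves the arm, as the interface text tells. Its arguments: {"type":"object","properties":{"targets":{"type":"array","items":{"type":"object","properties":{"tx":{"type":"number"},"ty":{"type":"number"},"tz":{"type":"number"},"wx":{"type":"number"},"wy":{"type":"number"},"wz":{"type":"number"}}}},"claw":{"type":"number"}},"required":["targets"]}

```bash
ls; mkdir -p pics; python3 - <<'E'
from bench import bot, optics
import cv2
o=bot.get_obs(); print({k:o[k] for k in('time_s','ee_pos','tool_rot','force','gripper_width')})
for n in('scene','top'):
    im=optics.capture(n); cv2.imwrite(f'pics/{n}0.png',im[:,:,::-1]); print(n,optics.camera_info(n))
E
```

```text
pics
{'time_s': 0.0, 'ee_pos': array([285.49256818, 611.44668758, 217.90476002]), 'tool_rot': array([-0.88228072,  1.3857557 ,  0.88135654]), 'force': array([ 0.14879655, -0.14152602,  0.20991906]), 'gripper_width': 92.90194800953631}
scene {'K': array([[477.23967944,   0.        , 274.22364147],
       [  0.        , 477.23967944, 203.46504427],
       [  0.        ,   0.        ,   1.        ]]), 'cam_to_world': array([[ 5.43191848e-01,  5.88518660e-01, -5.98822514e-01,
        -1.25000607e+02],
       [-8.39606396e-01,  3.82383727e-01, -3.85802781e-01,
        -3.97604875e+02],
       [ 1.92784875e-03,  7.12340138e-01,  7.01831754e-01,
         9.06290697e+02],
       [ 0.00000000e+00,  0.00000000e+00,  0.00000000e+00,
         1.00000000e+00]])}
top {'K': array([[386.46159731,   0.        , 275.73568647],
       [  0.        , 386.46159731, 206.44753496],
       [  0.        ,   0.        ,   1.        ]]), 'cam_to_world': array([[-2.63428456e-02,  9.81864527e-01, -1.87744786e-01,
         3.71384500e+02],
       [-9.99642439e-01, -2.50118644e-02,  9.45519758e-03,
         7.86400607e+01],
       [ 4.58787599e-03,  1.87926732e-01,  9.82172335e-01,
         1.16435989e+03],
       [ 0.00000000e+00,  0.00000000e+00,  0.00000000e+00,
         1.00000000e+00]])}
```

View pics/scene0.png

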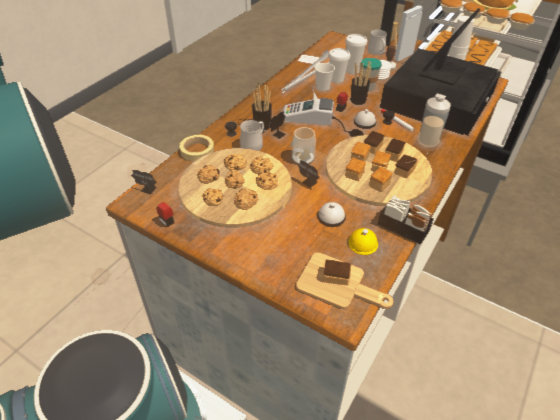

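View pics/top0.png

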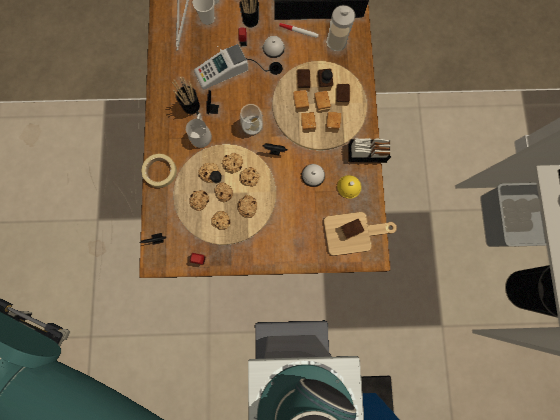

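Bell candidates: the silver bell at top (313,175), which is the near one just beyond the paddle; the yellow look-alike at (349,187); and the far bell by the card terminal at (274,46). The red stamp stands front-left at (198,258), so the bell must be in the right-hand place, at (313,175). The only paddle is at (348,232), with its handle to the right. I'll check these in close crops.

```bash
cat > h.py <<'E'
import numpy as np, cv2
from bench import bot, optics
def proj(n,P):
    c=optics.camera_info(n); T=np.linalg.inv(c['cam_to_world']); p=T[:3,:3]@np.asarray(P,float)+T[:3,3]
    q=c['K']@np.array([p[0],-p[1],-p[2]]); return q[:2]/q[2]
def ray(n,uv,z):
    c=optics.camera_info(n); M=c['cam_to_world']; d=np.linalg.inv(c['K'])@np.array([uv[0],uv[1],1.]); d=M[:3,:3]@np.array([d[0],-d[1],-d[2]])
    o=M[:3,3]; return o+d*(z-o[2])/d[2]
def crop(im,x0,y0,x1,y1,s,f):
    c=cv2.resize(im[y0:y1,x0:x1,::-1],None,fx=s,fy=s,interpolation=cv2.INTER_CUBIC); 
    for x in range((x0+9)//10*10,x1,10): 
        cv2.line(c,(int((x-x0+.5)*s),0),(int((x-x0+.5)*s),6),(255,0,0),1); 
        if x%20==0: cv2.putText(c,str(x),(int((x-x0+.5)*s)-10,18),0,.4,(255,0,0),1)
    for y in range((y0+9)//10*10,y1,10):
        cv2.line(c,(0,int((y-y0+.5)*s)),(6,int((y-y0+.5)*s)),(255,0,0),1); cv2.putText(c,str(y),(8,int((y-y0+.5)*s)+4),0,.4,(255,0,0),1)
    cv2.imwrite(f,c)
E
python3 - <<'E'
from h import *
t=cv2.imread('pics/top0.png')[:,:,::-1]; s=cv2.imread('pics/scene0.png')[:,:,::-1]
crop(t,290,150,410,240+40,6,'pics/tc0.png') if 0 else crop(t,295,155,405,275,5,'pics/tc0.png')
crop(s,290,190,430,310,5,'pics/sc0.png')
E
```

```text
(no output)
```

View pics/tc0.png

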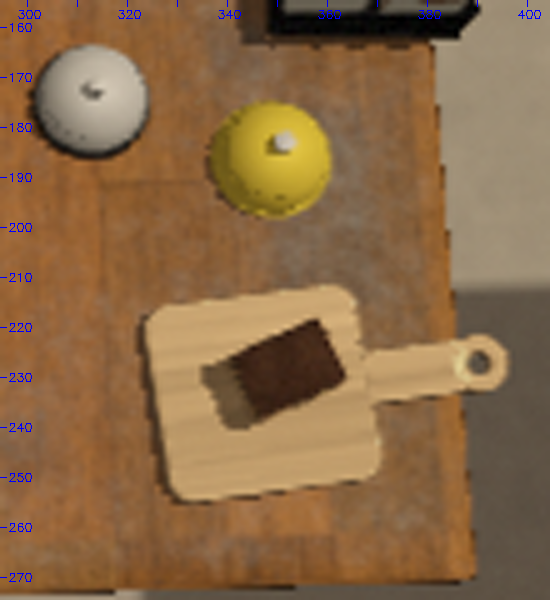

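View pics/sc0.png

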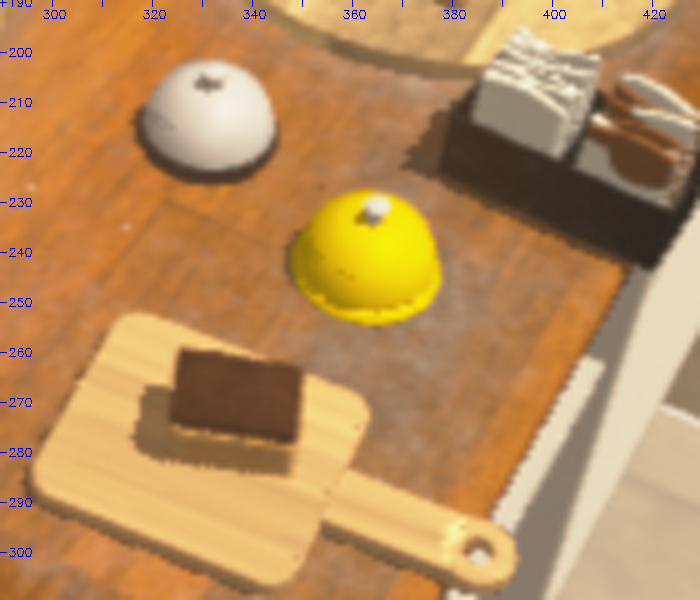

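```bash
cat >> h.py <<'E'
from scipy.optimize import least_squares
def P2W(p,q): # paddle -> world
    x,y,a=p; c,s=np.cos(a),np.sin(a); q=np.asarray(q,float); return np.array([x+c*q[0]-s*q[1],y+s*q[0]+c*q[1]])
def W2P(p,w):
    x,y,a=p; c,s=np.cos(a),np.sin(a); d=np.asarray(w[:2])-[x,y]; return np.array([c*d[0]+s*d[1],-s*d[0]+c*d[1]])
def fitpaddle(obs,p0):
    # obs: list of (cam,u,v,kind) kinds: xp,xm,yp,ym (blade edges), hp,hm (handle sides)
    tgt=dict(xp=(0,60),xm=(0,-60),yp=(1,65),ym=(1,-65),hp=(0,16),hm=(0,-16),tip=(1,-150))
    f=lambda p:[W2P(p,ray(c,(u,v),12))[tgt[k][0]]-tgt[k][1] for c,u,v,k in obs]
    r=least_squares(f,p0,x_scale=[1,1,.01],loss='soft_l1',f_scale=2); return r.x,np.array(f(r.x))
E
python3 - <<'E'
from h import *
T=lambda x,y,k:('top',295+x/5-.5,155+y/5-.5,k)
S=lambda x,y,k:('scene',290+x/5-.5,190+y/5-.5,k)
ot=[T(148,345,'yp'),T(162,455,'yp'),T(220,498,'xm'),T(335,482,'xm'),T(190,302,'xp'),T(320,288,'xp'),T(360,325,'ym'),T(379,445,'ym'),T(385,350,'hp'),T(445,342,'hp'),T(385,402,'hm'),T(445,393,'hm')]
os=[S(60,425,'yp'),S(105,345,'yp'),S(70,500,'xm'),S(230,570,'xm'),S(170,320,'xp'),S(330,382,'xp'),S(305,560,'ym'),S(365,430,'ym'),S(370,478,'hp'),S(450,508,'hp'),S(340,522,'hm'),S(430,562,'hm')]
for o in(ot,os,ot+os): 
    p,r=fitpaddle(o,[480,-180,0]); print(p.round(3),np.degrees(p[2]).round(2),r.round(1))
print('hole',ray('top',(295+480/5-.5,155+362/5-.5),12), ray('scene',(290+480/5-.5,190+549/5-.5),12))
print('bell',ray('top',(295+92/5-.5,155+92/5-.5),50),ray('scene',(290+208/5-.5,190+80/5-.5),50))
print('yellow',ray('top',(295+285/5-.5,155+142/5-.5),50),ray('scene',(290+376/5-.5,190+206/5-.5),50))
# oat slice top
for c in [(318,320),(346,378),(255,425),(232,365)]: print('oat',ray('top',(295+c[0]/5-.5,155+c[1]/5-.5),48).round(0), W2P(p,ray('top',(295+c[0]/5-.5,155+c[1]/5-.5),48)).round(0))
print('edge chk',[proj('top',(x,-270,0)) for x in(400,500,600)],proj('top',(390,-100,0)))
for c in [(300,440),(180,347),(170,395),(295,440)]: print('oatS',W2P(p,ray('scene',(290+c[0]/5-.5,190+c[1]/5-.5),48)).round(0))
E
```

```text
[ 5.05828e+02 -1.43809e+02  9.90000e-02] 5.69 [-1.2  0.4  0.3  1.1 -0.8 -2.2 -0.1  0.9 -0.5 -0.2  0.5  1.4]
[ 5.03956e+02 -1.47399e+02  1.02000e-01] 5.83 [-1.6 -0.9  1.7  0.1 -1.  -1.3  1.1  1.4 -1.  -0.2  2.1  0.2]
[ 5.04958e+02 -1.45460e+02  1.00000e-01] 5.72 [ 0.3  1.9  1.4  2.1  0.2 -1.1  1.4  2.4  0.5  0.8  1.5  2.3 -3.5 -2.7
  0.4 -1.1 -2.3 -2.4 -0.8 -0.3 -2.  -1.1  1.  -0.7]
hole [ 520.21561996 -276.09418051   12.        ] [ 518.15540929 -277.66992878   12.        ]
bell [683.55203041 -45.74211854  50.        ] [678.31876215 -52.34936207  50.        ]
yellow [ 649.91804412 -159.15880268   50.        ] [ 646.01963479 -161.2897495    50.        ]
oat [ 543. -172.   48.] [ 35. -30.]
oat [ 508. -186.   48.] [ -1. -41.]
oat [ 482. -132.   48.] [-21.  16.]
oat [ 518. -120.   48.] [15. 24.]
edge chk [array([390.58024219, 267.48796093]), array([387.8696757 , 234.10642431]), array([385.24465068, 201.77835964])] [333.84821788 272.40661911]
oatS [ -8. -47.]
oatS [17. 21.]
oatS [-11.  14.]
oatS [ -9. -45.]
```

```bash
python3 - <<'E'
from h import *
from scipy.spatial.transform import Rotation as R
t=cv2.imread('pics/top0.png')[:,:,::-1]; s=cv2.imread('pics/scene0.png')[:,:,::-1]
crop(t,355,195,405,285,6,'pics/te0.png')
crop(s,350,240,430,310,9,'pics/se0.png')
o=bot.get_obs();M=R.from_rotvec(o['tool_rot']).as_matrix();print(M.round(4));print('jaw az',np.degrees(np.arctan2(M[1,2],M[0,2])))
for r in(142,243): print('dome',ray('top',(225,r),12))
for c in(175,276): print('dome',ray('top',(c,193),12))
E
```

```text
[[-4.000e-04 -9.061e-01  4.230e-01]
 [-9.000e-04  4.230e-01  9.061e-01]
 [-1.000e+00  0.000e+00 -1.000e-03]]
jaw az 64.97607735990519
dome [801.28318745 221.08627423  12.        ]
dome [484.64080807 221.6225789   12.        ]
dome [641.27132447 373.85018427  12.        ]
dome [633.47131953  65.6365916   12.        ]
```

View pics/te0.png

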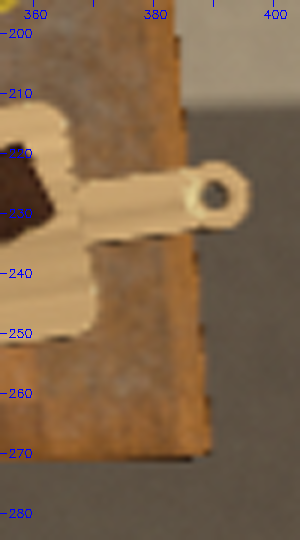

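View pics/se0.png

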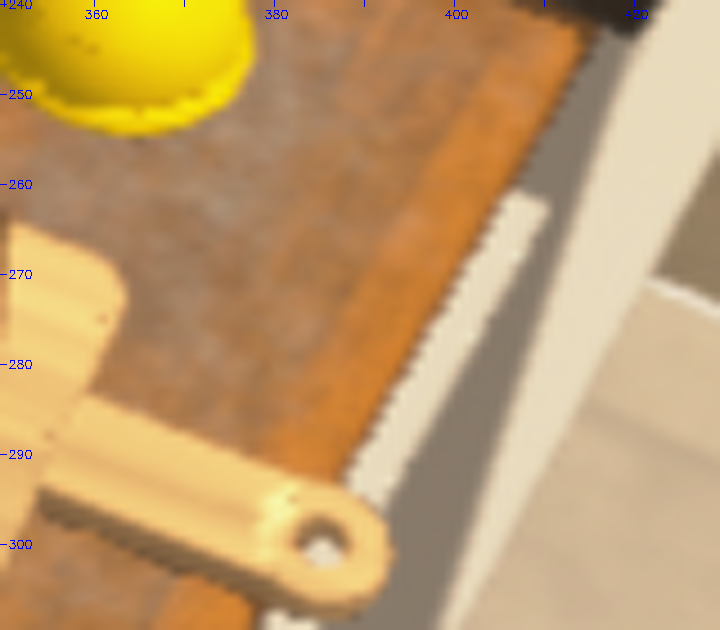

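```bash
python3 - <<'E'
from h import *
for q in [(180,100),(188,235),(203,365),(211,450)]: print(ray('top',(355+q[0]/6-.5,195+q[1]/6-.5),0).round(1))
for q in [(548,130),(585,70),(345,480),(250,612)]: print('s',ray('scene',(350+q[0]/9-.5,240+q[1]/9-.5),0).round(1))
# front edge top/scene
print(ray('top',(350,271.5),0))
E
```

```text
[ 570.7 -265.4    0. ]
[ 501.5 -263.9    0. ]
[ 436.1 -266.2    0. ]
[ 394.2 -266.8    0. ]
s [ 682.  -274.1   -0. ]
s [ 707.8 -274.8    0. ]
s [ 545.9 -273.5    0. ]
s [ 496.9 -269.4    0. ]
[ 391.39382439 -148.2042093     0.        ]
```

Emit:
servo_tool(targets=[{"tz": 0.06},{"tz": 0.12},{"tz": 0.14,"ty": -0.05,"wz": -0.1},{"tz": 0.14,"ty": -0.11,"tx": 0.02,"wz": -0.25},{"tz": 0.14,"ty": -0.17,"tx": 0.04,"wz": -0.4}], claw=0.05)

```text
schema error: expected keys tx, ty, tz, wx, wy, wz
```

Emit:
servo_tool(targets=[{"tx": 0,"ty": 0,"tz": 0.06,"wx": 0,"wy": 0,"wz": 0},{"tx": 0,"ty": 0,"tz": 0.12,"wx": 0,"wy": 0,"wz": 0},{"tx": 0,"ty": -0.05,"tz": 0.14,"wx": 0,"wy": 0,"wz": -0.1},{"tx": 0.02,"ty": -0.11,"tz": 0.14,"wx": 0,"wy": 0,"wz": -0.25},{"tx": 0.04,"ty": -0.17,"tz": 0.14,"wx": 0,"wy": 0,"wz": -0.4}], claw=0.05)

```text
time_s: 0.72
ee_pos: [325.1, 441.4, 358.4]
tool_rot: [-0.571, 1.494, 0.571]
force: [1.3, 0.9, -0.1]
gripper_width: 51.2
```

Emit:
servo_tool(targets=[{"tx": 0.02,"ty": -0.058,"tz": 0,"wx": 0,"wy": 0,"wz": -0.147},{"tx": 0.04,"ty": -0.116,"tz": 0,"wx": 0,"wy": 0,"wz": -0.294},{"tx": 0.06,"ty": -0.174,"tz": 0,"wx": 0,"wy": 0,"wz": -0.441},{"tx": 0.08,"ty": -0.232,"tz": 0,"wx": 0,"wy": 0,"wz": -0.588},{"tx": 0.1,"ty": -0.29,"tz": 0,"wx": 0,"wy": 0,"wz": -0.734}])

```text
time_s: 1.35
ee_pos: [425.2, 151.1, 358.6]
tool_rot: [0.004, 1.571, -0.004]
force: [0.6, -0.1, 0.3]
gripper_width: 49.9
```

Emit:
servo_tool(targets=[{"tx": 0.02,"ty": -0.055,"tz": 0,"wx": 0,"wy": 0,"wz": 0},{"tx": 0.04,"ty": -0.11,"tz": 0,"wx": 0,"wy": 0,"wz": 0},{"tx": 0.06,"ty": -0.16,"tz": -0.02,"wx": 0,"wy": 0,"wz": 0},{"tx": 0.0744,"ty": -0.2016,"tz": -0.05,"wx": 0,"wy": 0,"wz": 0},{"tx": 0.0744,"ty": -0.2016,"tz": -0.11,"wx": 0,"wy": 0,"wz": 0}])

```text
time_s: 1.98
ee_pos: [500.4, -51.2, 248.5]
tool_rot: [0.002, 1.569, -0.003]
force: [1.4, 0.1, -0.5]
gripper_width: 49.8
```

Emit:
servo_tool(targets=[{"tx": 0,"ty": 0,"tz": -0.06,"wx": 0,"wy": 0,"wz": 0},{"tx": 0,"ty": 0,"tz": -0.12,"wx": 0,"wy": 0,"wz": 0},{"tx": 0,"ty": 0,"tz": -0.17,"wx": 0,"wy": 0,"wz": 0},{"tx": 0,"ty": 0,"tz": -0.19,"wx": 0,"wy": 0,"wz": 0},{"tx": 0,"ty": 0,"tz": -0.19,"wx": 0,"wy": 0,"wz": 0}])

```text
time_s: 2.6
ee_pos: [499.3, -48.5, 58.5]
tool_rot: [0.0, 1.572, 0.0]
force: [-0.4, -0.1, 0.9]
gripper_width: 50.2
```

```bash
python3 - <<'E'
from h import *
from scipy.spatial.transform import Rotation as R
o=bot.get_obs(); print({k:o[k] for k in('time_s','ee_pos','force','gripper_width')}); M=R.from_rotvec(o['tool_rot']).as_matrix();print(M.round(4))
t=optics.capture('top');s=optics.capture('scene')
crop(t,295,155,405,275,5,'pics/tc1.png'); crop(s,270,170,410,310,4,'pics/sc1.png')
E
```

```text
{'time_s': 2.6, 'ee_pos': array([499.31175366, -48.51158007,  58.48567728]), 'force': array([-0.39780871, -0.05074522,  0.92732778]), 'gripper_width': 50.189737887635864}
[[-1.3e-03 -1.0e-04  1.0e+00]
 [ 2.0e-04  1.0e+00  1.0e-04]
 [-1.0e+00  2.0e-04 -1.3e-03]]
```

View pics/tc1.png

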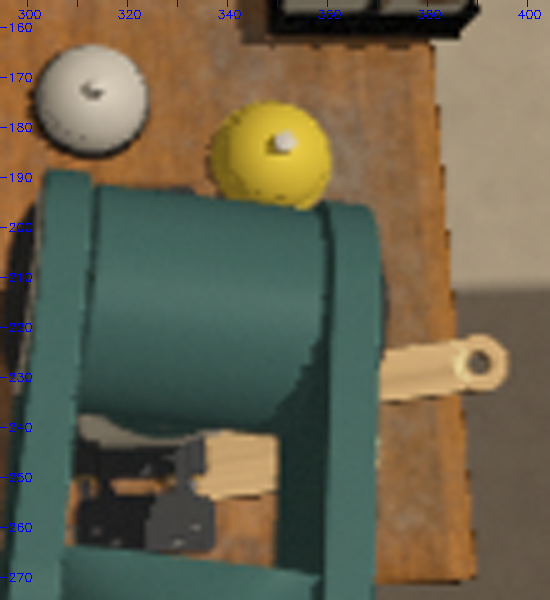

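View pics/sc1.png

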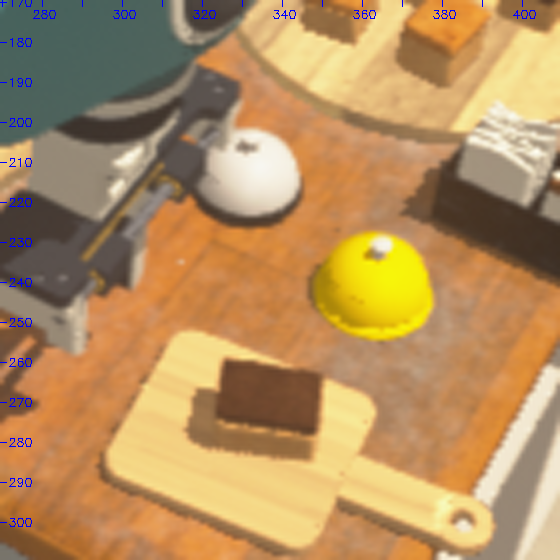

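The crops confirm the silver bell, with the yellow one left alone. The fingertips are behind the blade's +y end with clearance. Next I'll go down and push.

Emit:
servo_tool(targets=[{"tx": 0,"ty": 0,"tz": -0.03,"wx": 0,"wy": 0,"wz": 0},{"tx": 0,"ty": 0,"tz": -0.048,"wx": 0,"wy": 0,"wz": 0},{"tx": 0,"ty": 0,"tz": -0.053,"wx": 0,"wy": 0,"wz": 0},{"tx": 0,"ty": -0.004,"tz": -0.053,"wx": 0,"wy": 0,"wz": 0},{"tx": 0,"ty": -0.008,"tz": -0.053,"wx": 0,"wy": 0,"wz": 0}])

```text
time_s: 3.32
ee_pos: [500.0, -56.9, 6.6]
tool_rot: [-0.0, 1.57, -0.0]
force: [-0.3, -0.0, 0.5]
gripper_width: 50.0
```

Emit:
servo_tool(targets=[{"tx": 0,"ty": -0.004,"tz": 0,"wx": 0,"wy": 0,"wz": 0},{"tx": 0,"ty": -0.008,"tz": 0,"wx": 0,"wy": 0,"wz": 0},{"tx": 0,"ty": -0.012,"tz": 0,"wx": 0,"wy": 0,"wz": 0},{"tx": 0,"ty": -0.016,"tz": 0,"wx": 0,"wy": 0,"wz": 0},{"tx": 0,"ty": -0.02,"tz": 0,"wx": 0,"wy": 0,"wz": 0}])

```text
time_s: 3.95
ee_pos: [499.6, -76.7, 5.7]
tool_rot: [0.0, 1.571, 0.0]
force: [1.0, 2.3, 0.8]
gripper_width: 50.1
```

Emit:
servo_tool(targets=[{"tx": 0,"ty": -0.004,"tz": 0,"wx": 0,"wy": 0,"wz": 0},{"tx": 0,"ty": -0.008,"tz": 0,"wx": 0,"wy": 0,"wz": 0},{"tx": 0,"ty": -0.012,"tz": 0,"wx": 0,"wy": 0,"wz": 0},{"tx": 0,"ty": -0.016,"tz": 0,"wx": 0,"wy": 0,"wz": 0},{"tx": 0,"ty": -0.02,"tz": 0,"wx": 0,"wy": 0,"wz": 0}])

```text
time_s: 4.58
ee_pos: [499.6, -96.8, 5.8]
tool_rot: [0.0, 1.571, 0.0]
force: [1.1, 4.2, 3.5]
gripper_width: 49.8
```

```bash
python3 - <<'E'
from h import *
o=bot.get_obs(); print({k:o[k] for k in('time_s','ee_pos','force','gripper_width')})
t=optics.capture('top');s=optics.capture('scene')
crop(t,295,155,405,275,5,'pics/tc2.png'); crop(s,290,200,420,320,5,'pics/sc2.png')
E
```

```text
{'time_s': 4.575, 'ee_pos': array([499.59199208, -96.80740315,   5.75986891]), 'force': array([1.06899195, 4.22196225, 3.46262559]), 'gripper_width': 49.82125057322321}
```

View pics/sc2.png

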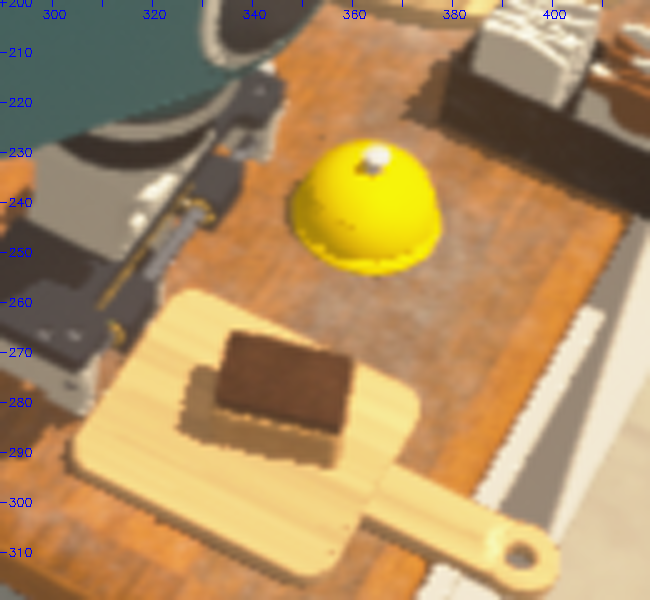

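```bash
python3 - <<'E'
from h import *
S=lambda x,y,k:('scene',290+x/5-.5,200+y/5-.5,k)
os=[S(95,405,'yp'),S(160,312,'yp'),S(120,477,'xm'),S(260,555,'xm'),S(210,298,'xp'),S(370,368,'xp'),S(345,560,'ym'),S(413,430,'ym'),S(410,474,'hp'),S(480,508,'hp'),S(375,518,'hm'),S(450,556,'hm')]
p,r=fitpaddle(os,[480,-180,0]); print(p.round(3),np.degrees(p[2]).round(2),r.round(1))
E
```

```text
[ 4.97131e+02 -1.73599e+02  2.10000e-02] 1.22 [ 0.4  0.2  5.   1.3 -2.5 -0.4 -1.6  0.7 -1.3 -1.6  1.1  0.4]
```

View pics/tc2.png

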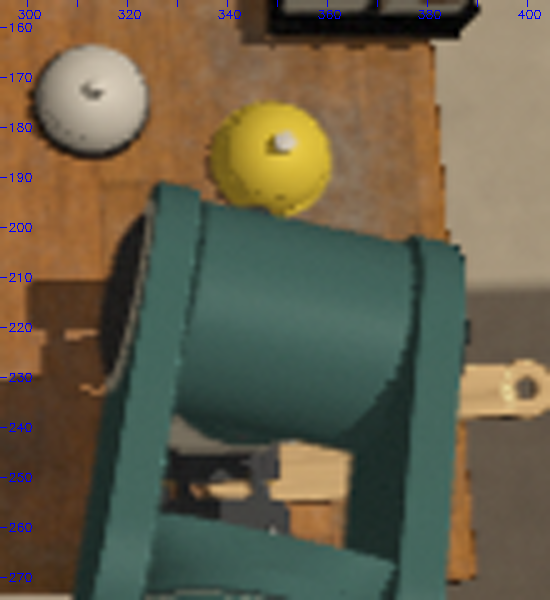

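Emit:
servo_tool(targets=[{"tx": 0,"ty": -0.005,"tz": 0,"wx": 0,"wy": 0,"wz": 0},{"tx": 0,"ty": -0.01,"tz": 0,"wx": 0,"wy": 0,"wz": 0},{"tx": 0,"ty": -0.015,"tz": 0,"wx": 0,"wy": 0,"wz": 0},{"tx": 0,"ty": -0.02,"tz": 0,"wx": 0,"wy": 0,"wz": 0},{"tx": 0,"ty": -0.023,"tz": 0,"wx": 0,"wy": 0,"wz": 0}])

```text
time_s: 5.3
ee_pos: [499.4, -119.9, 5.6]
tool_rot: [0.0, 1.571, -0.0]
force: [0.7, 2.1, -0.7]
gripper_width: 50.3
```

Emit:
servo_tool(targets=[{"tx": 0,"ty": 0,"tz": 0,"wx": 0,"wy": 0,"wz": 0},{"tx": 0,"ty": 0.01,"tz": 0,"wx": 0,"wy": 0,"wz": 0},{"tx": 0,"ty": 0.03,"tz": 0,"wx": 0,"wy": 0,"wz": 0},{"tx": 0,"ty": 0.08,"tz": 0.06,"wx": 0,"wy": 0,"wz": 0},{"tx": 0,"ty": 0.13,"tz": 0.12,"wx": 0,"wy": 0,"wz": 0}])

```text
time_s: 5.92
ee_pos: [498.8, -8.0, 102.6]
tool_rot: [0.0, 1.572, -0.0]
force: [1.7, 0.1, -0.1]
gripper_width: 49.7
```

Emit:
servo_tool(targets=[{"tx": -0.02,"ty": 0.05,"tz": 0.02,"wx": 0,"wy": 0,"wz": 0},{"tx": -0.04,"ty": 0.1,"tz": 0.04,"wx": 0,"wy": 0,"wz": 0},{"tx": -0.04,"ty": 0.12,"tz": 0.04,"wx": 0,"wy": 0,"wz": 0}])

```text
time_s: 6.3
ee_pos: [458.8, 113.2, 143.6]
tool_rot: [-0.001, 1.568, 0.003]
force: [-0.8, -0.3, -0.5]
gripper_width: 50.3
```

```bash
python3 - <<'E'
from h import *
o=bot.get_obs(); print({k:o[k] for k in('time_s','ee_pos','force','gripper_width')})
t=optics.capture('top');s=optics.capture('scene')
cv2.imwrite('pics/t3.png',t[:,:,::-1]);cv2.imwrite('pics/s3.png',s[:,:,::-1])
crop(t,310,195,410,275,7,'pics/tc3.png'); crop(s,300,245,410,330,7,'pics/sc3.png')
E
```

```text
{'time_s': 6.3, 'ee_pos': array([458.76317455, 113.21086612, 143.64488311]), 'force': array([-0.79134473, -0.26899941, -0.53411125]), 'gripper_width': 50.32521888624954}
```

View pics/tc3.png

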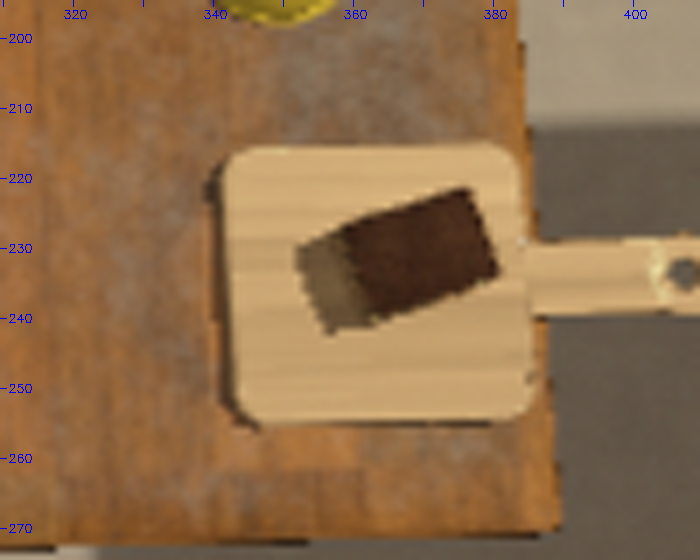

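View pics/sc3.png

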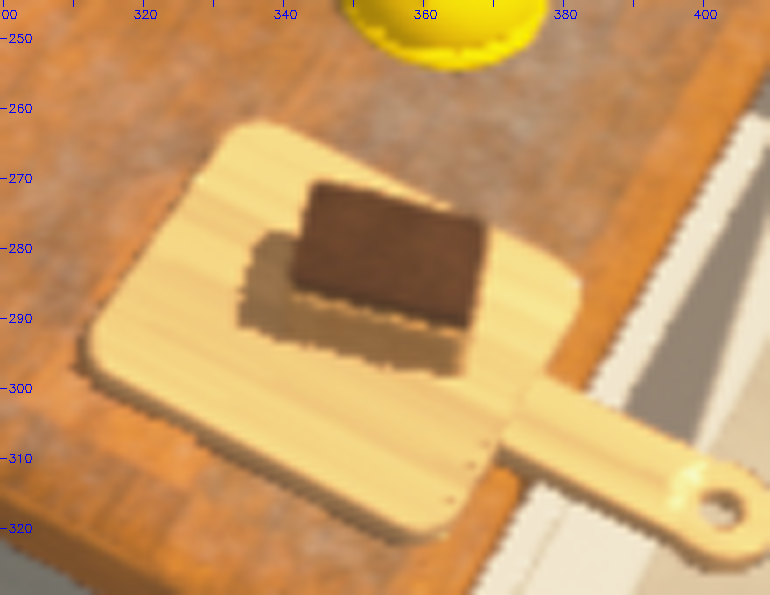

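```bash
python3 - <<'E'
from h import *
T=lambda x,y,k:('top',310+x/7-.5,195+y/7-.5,k)
S=lambda x,y,k:('scene',300+x/7-.5,245+y/7-.5,k)
ot=[T(223,190,'yp'),T(236,380,'yp'),T(290,423,'xm'),T(480,419,'xm'),T(270,147,'xp'),T(470,145,'xp'),T(521,190,'ym'),T(533,380,'ym'),T(560,240,'hp'),T(640,238,'hp'),T(560,317,'hm'),T(640,313,'hm')]
os=[S(115,290,'yp'),S(200,165,'yp'),S(140,380,'xm'),S(330,480,'xm'),S(300,130,'xp'),S(500,235,'xp'),S(470,500,'ym'),S(565,335,'ym'),S(580,395,'hp'),S(660,430,'hp'),S(520,450,'hm'),S(620,507,'hm')]
for o in(ot,os,ot+os):
    p,r=fitpaddle(o,[480,-180,0]); print(p.round(3),np.degrees(p[2]).round(2),r.round(1))
for q in [(523,80),(531,150),(547,345),(552,410),(558,480)]: print('e',ray('top',(310+q[0]/7-.5,195+q[1]/7-.5),0).round(1))
for q in [(755,115),(700,200),(592,388),(522,490),(475,580)]: print('es',ray('scene',(300+q[0]/7-.5,245+q[1]/7-.5),0).round(1))
E
```

```text
[ 4.98560e+02 -1.93165e+02 -4.00000e-03] -0.21 [-0.7 -1.8  0.8  0.7 -0.5 -1.5  0.7  1.8  0.3  0.4 -0.8  0.2]
[ 4.97181e+02 -1.95265e+02 -1.30000e-02] -0.72 [-0.6  1.2  1.9  2.6 -0.7 -3.1 -0.9  0.4 -1.8  0.2  1.2 -0.5]
[ 4.97994e+02 -1.94349e+02 -7.00000e-03] -0.41 [ 0.6 -0.8  1.3  1.4 -0.1 -0.8  2.1  2.8  1.2  1.4  0.1  1.1 -1.4  0.1
  1.3  1.7 -1.3 -4.  -1.6 -0.7 -3.  -1.2 -0.  -1.8]
e [ 587.1 -265.8    0. ]
e [ 555.9 -266.8    0. ]
e [ 470.7 -266.9    0. ]
e [ 442.9 -266.8    0. ]
e [ 413.1 -267.     0. ]
es [ 657.4 -276.1    0. ]
es [ 612.9 -274.2    0. ]
es [ 523.5 -274.     0. ]
es [ 476.5 -271.     0. ]
es [ 439.4 -272.2    0. ]
```

Emit:
servo_tool(targets=[{"tx": 0.02,"ty": -0.05,"tz": -0.02,"wx": 0,"wy": 0,"wz": 0},{"tx": 0.04,"ty": -0.1,"tz": -0.05,"wx": 0,"wy": 0,"wz": 0},{"tx": 0.04,"ty": -0.15,"tz": -0.08,"wx": 0,"wy": 0,"wz": 0},{"tx": 0.04,"ty": -0.195,"tz": -0.12,"wx": 0,"wy": 0,"wz": 0},{"tx": 0.038,"ty": -0.215,"tz": -0.137,"wx": 0,"wy": 0,"wz": 0}])

```text
time_s: 7.02
ee_pos: [495.8, -106.9, 2.0]
tool_rot: [0.002, 1.574, -0.001]
force: [0.1, 0.8, 0.4]
gripper_width: 49.7
```

Emit:
servo_tool(targets=[{"tx": 0,"ty": 0,"tz": -0.001,"wx": 0,"wy": 0,"wz": 0},{"tx": 0,"ty": -0.008,"tz": -0.001,"wx": 0,"wy": 0,"wz": 0},{"tx": 0,"ty": -0.014,"tz": -0.001,"wx": 0,"wy": 0,"wz": 0},{"tx": 0,"ty": -0.018,"tz": -0.001,"wx": 0,"wy": 0,"wz": 0}])

```text
time_s: 7.52
ee_pos: [497.9, -122.5, 4.3]
tool_rot: [-0.0, 1.57, 0.001]
force: [0.5, 3.5, 3.5]
gripper_width: 50.3
```

Emit:
servo_tool(targets=[{"tx": 0,"ty": -0.002,"tz": 0,"wx": 0,"wy": 0,"wz": 0},{"tx": 0,"ty": -0.004,"tz": 0,"wx": 0,"wy": 0,"wz": 0},{"tx": 0,"ty": -0.004,"tz": 0,"wx": 0,"wy": 0,"wz": 0}])

```text
time_s: 7.9
ee_pos: [497.5, -126.6, 3.7]
tool_rot: [-0.0, 1.571, -0.0]
force: [1.0, 2.0, 0.6]
gripper_width: 49.9
```

Emit:
servo_tool(targets=[{"tx": 0,"ty": -0.002,"tz": 0,"wx": 0,"wy": 0,"wz": 0},{"tx": 0,"ty": -0.002,"tz": 0,"wx": 0,"wy": 0,"wz": 0},{"tx": 0,"ty": 0.01,"tz": 0,"wx": 0,"wy": 0,"wz": 0},{"tx": 0,"ty": 0.03,"tz": 0.002,"wx": 0,"wy": 0,"wz": 0},{"tx": 0,"ty": 0.07,"tz": 0.04,"wx": 0,"wy": 0,"wz": 0}])

```text
time_s: 8.52
ee_pos: [495.8, -55.7, 41.7]
tool_rot: [0.002, 1.575, -0.001]
force: [0.7, 0.1, 0.4]
gripper_width: 50.0
```

Emit:
servo_tool(targets=[{"tx": -0.01,"ty": 0.05,"tz": 0.05,"wx": 0,"wy": 0,"wz": 0},{"tx": -0.02,"ty": 0.1,"tz": 0.08,"wx": 0,"wy": 0,"wz": 0},{"tx": -0.03,"ty": 0.15,"tz": 0.1,"wx": 0,"wy": 0,"wz": 0},{"tx": -0.03,"ty": 0.17,"tz": 0.1,"wx": 0,"wy": 0,"wz": 0}])

```text
time_s: 9.02
ee_pos: [467.1, 116.4, 145.8]
tool_rot: [-0.001, 1.568, 0.002]
force: [-0.8, -0.6, 0.3]
gripper_width: 49.8
```

```bash
python3 - <<'E'
from h import *
o=bot.get_obs(); print({k:o[k] for k in('time_s','ee_pos','force','gripper_width')})
t=optics.capture('top');s=optics.capture('scene')
cv2.imwrite('pics/t4.png',t[:,:,::-1]);cv2.imwrite('pics/s4.png',s[:,:,::-1])
crop(t,335,205,405,265,10,'pics/tc4.png'); crop(s,340,265,410,325,10,'pics/sc4.png')
E
```

```text
{'time_s': 9.025, 'ee_pos': array([467.13276459, 116.35050179, 145.77148911]), 'force': array([-0.77953162, -0.57572256,  0.34934592]), 'gripper_width': 49.76911411455326}
```

View pics/tc4.png

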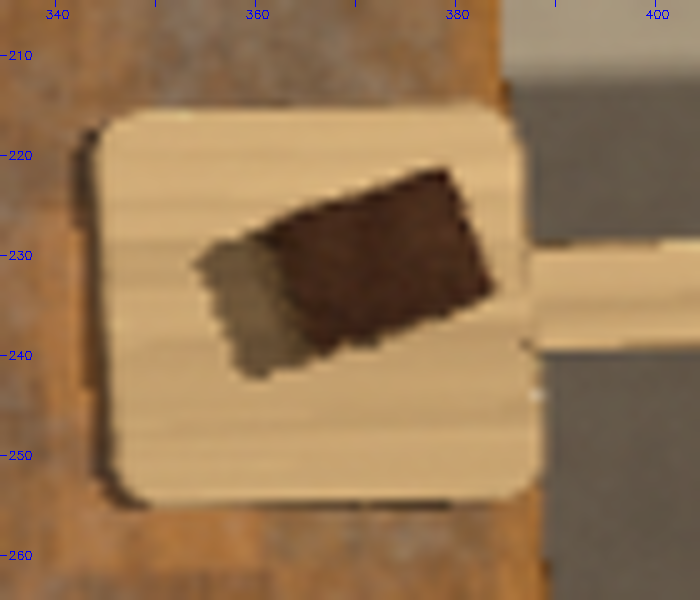

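View pics/sc4.png

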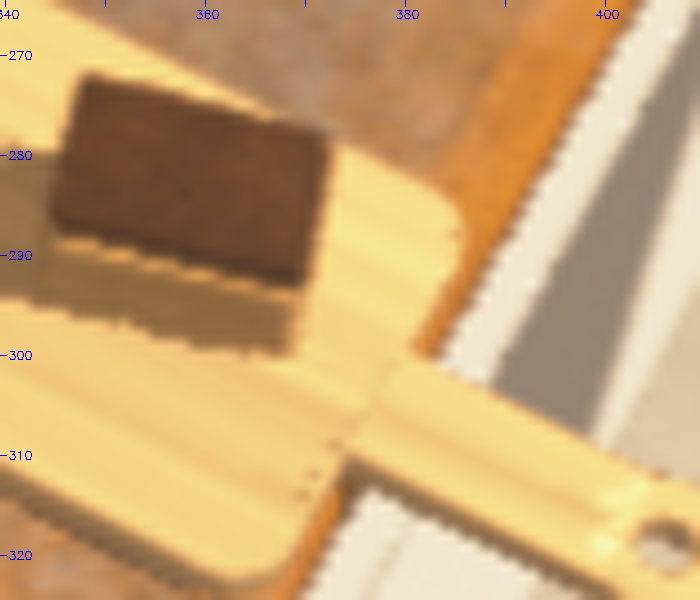

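```bash
python3 - <<'E'
from h import *
T=lambda x,y,k:('top',335+x/10-.5,205+y/10-.5,k)
S=lambda x,y,k:('scene',340+x/10-.5,265+y/10-.5,k)
ot=[T(97,180,'yp'),T(113,450,'yp'),T(160,501,'xm'),T(470,497,'xm'),T(160,110,'xp'),T(450,105,'xp'),T(525,190,'ym'),T(541,420,'ym'),T(560,243,'hp'),T(650,239,'hp'),T(570,351,'hm'),T(650,347,'hm')]
p,r=fitpaddle(ot,[480,-180,0]); print(p.round(3),np.degrees(p[2]).round(2),r.round(1))
for q in [(498,20),(507,90),(542,505),(549,580)]: print('e',ray('top',(335+q[0]/10-.5,205+q[1]/10-.5),0).round(1))
print('blade end scene',[ray('scene',(340+q[0]/10-.5,265+q[1]/10-.5),12).round(1) for q in[(462,265),(412,350),(340,458),(285,545)]])
for q in [(635,5),(530,200),(435,358),(350,488),(300,590)]: print('es',ray('scene',(340+q[0]/10-.5,265+q[1]/10-.5),0).round(1))
E
```

```text
[ 4.98868e+02 -2.01724e+02 -5.00000e-03] -0.31 [-0.5 -0.9  1.4  0.7 -1.1 -1.3  0.5  0.9 -0.   0.7 -0.6  0.2]
e [ 585.3 -265.9    0. ]
e [ 563.5 -266.9    0. ]
e [ 437.1 -267.4    0. ]
e [ 414.8 -267.7    0. ]
blade end scene [array([ 539. , -269.1,   12. ]), array([ 511.9, -268.9,   12. ]), array([ 477.6, -267.2,   12. ]), array([ 451.2, -266.4,   12. ])]
es [ 640. -272.    0.]
es [ 573.2 -273.3   -0. ]
es [ 521.3 -272.4    0. ]
es [ 479.8 -270.5    0. ]
es [ 450.5 -272.     0. ]
```

```bash
cat >> h.py <<'E'
def edgeprof(im,cam,xs,z,ys):
    g=cv2.cvtColor(im,cv2.COLOR_RGB2LAB).astype(np.float32)
    pr=[]
    for x in xs:
        uv=np.array([proj(cam,(x,y,z)) for y in ys],np.float32)
        pr.append(cv2.remap(g,uv[None,:,0],uv[None,:,1],cv2.INTER_LINEAR)[0])
    return np.array(pr)
def edgepos(im,cam,xs,z,y0,y1):
    ys=np.arange(y0,y1,.25); res=[]
    for x in xs:
        p=cv2.GaussianBlur(edgeprof(im,cam,[x],z,ys)[0].reshape(1,-1,3),(0,0),4).reshape(-1,3)
        d=np.linalg.norm(np.diff(p,axis=0),axis=1); d=d-np.median(d); d[d<.4*d.max()]=0
        k=d.argmax(); w=slice(max(0,k-16),k+17); res.append((d[w]*ys[:-1][w]).sum()/d[w].sum())
    return np.array(res)
E
python3 - <<'E'
from h import *
t=cv2.imread('pics/t4.png')[:,:,::-1].copy();s=cv2.imread('pics/s4.png')[:,:,::-1].copy()
for n,im in(('top',t),('scene',s)):
    print(n,'ym-',edgepos(im,n,range(462,480,3),12,-277,-258).round(1),'ym+',edgepos(im,n,range(520,538,3),12,-277,-258).round(1))
    print('  yp',edgepos(im,n,range(462,538,8),12,-146,-128).round(1))
    print('  edge',edgepos(im,n,[396,400,405,410,415,420,425],0,-280,-258).round(1),edgepos(im,n,range(565,620,8),0,-282,-258).round(1))
E
```

```text
top ym- [-266.5 -266.6 -267.2 -266.9 -266.  -266.9] ym+ [-265.4 -265.5 -265.8 -266.1 -266.4 -266.7]
  yp [-137.7 -137.8 -138.  -138.2 -137.8 -137.1 -137.5 -137.7 -138.  -137.6]Traceback (most recent call last):
  File "<stdin>", line 6, in <module>
  File "h.py", line 37, in edgepos
    p=cv2.GaussianBlur(edgeprof(im,cam,[x],z,ys)[0].reshape(1,-1,3),(0,0),4).reshape(-1,3)
                       ~~~~~~~~^^^^^^^^^^^^^^^^^
  File "h.py", line 31, in edgeprof
    uv=np.array([proj(cam,(x,y,z)) for y in ys],np.float32)
                 ~~~~^^^^^^^^^^^^^
  File "h.py", line 4, in proj
    c=optics.camera_info(n); T=np.linalg.inv(c['cam_to_world']); p=T[:3,:3]@np.asarray(P,float)+T[:3,3]
ValueError: time passes only in moves, steps and waits
```

```bash
sed -i 's/^from bench import bot, optics/from bench import bot, optics\nimport functools\nCI=functools.lru_cache(None)(lambda n: optics.camera_info(n))/; s/c=optics.camera_info(n)/c=CI(n)/' h.py
python3 - <<'E'
from h import *
t=cv2.imread('pics/t4.png')[:,:,::-1].copy();s=cv2.imread('pics/s4.png')[:,:,::-1].copy()
for n,im in(('top',t),('scene',s)):
    print(n,'ym-',edgepos(im,n,range(462,480,3),12,-277,-258).round(1),'ym+',edgepos(im,n,range(520,538,3),12,-277,-258).round(1))
    print('  yp',edgepos(im,n,range(462,538,8),12,-146,-128).round(1))
    print('  edge',edgepos(im,n,[396,400,405,410,415,420,425],0,-280,-258).round(1),edgepos(im,n,range(565,620,8),0,-282,-258).round(1))
E
```

```text
top ym- [-266.5 -266.6 -267.2 -266.9 -266.  -266.9] ym+ [-265.4 -265.5 -265.8 -266.1 -266.4 -266.7]
  yp [-137.7 -137.8 -138.  -138.2 -137.8 -137.1 -137.5 -137.7 -138.  -137.6]
  edge [-266.9 -267.5 -267.6 -266.3 -266.1 -265.6 -265.9] [-266.  -265.9 -266.5 -267.1 -267.9 -266.4 -265.9]
scene ym- [-274.9 -275.3 -274.9 -275.  -268.8 -268.4] ym+ [-275.  -274.7 -274.9 -275.2 -275.  -275.2]
  yp [-140.3 -140.1 -140.5 -140.4 -139.4 -140.7 -140.4 -140.1 -139.5 -139.7]
  edge [-273.8 -273.9 -273.7 -273.6 -273.9 -273.8 -273.7] [-273.7 -273.5 -273.5 -273.7 -273.5 -273.5 -273.7]
```

```bash
python3 - <<'E'
from h import *
s=cv2.imread('pics/s4.png')[:,:,::-1].copy()
for P in[(390,-270,0),(390,-270,-20),(390,-270,-40),(500,-270,0),(500,-270,-20),(600,-270,0),(390,-200,0),(390,-200,-30)]: print(P,proj('scene',P).round(1))
crop(s,320,285,400,355,9,'pics/corner.png')
E
```

```text
(390, -270, 0) [356.3 344.5]
(390, -270, -20) [355.1 349.3]
(390, -270, -40) [354. 354.]
(500, -270, 0) [378.1 306.6]
(500, -270, -20) [376.7 311.6]
(600, -270, 0) [395.7 276. ]
(390, -200, 0) [326.6 328.3]
(390, -200, -30) [325.5 335.5]
```

View pics/corner.png

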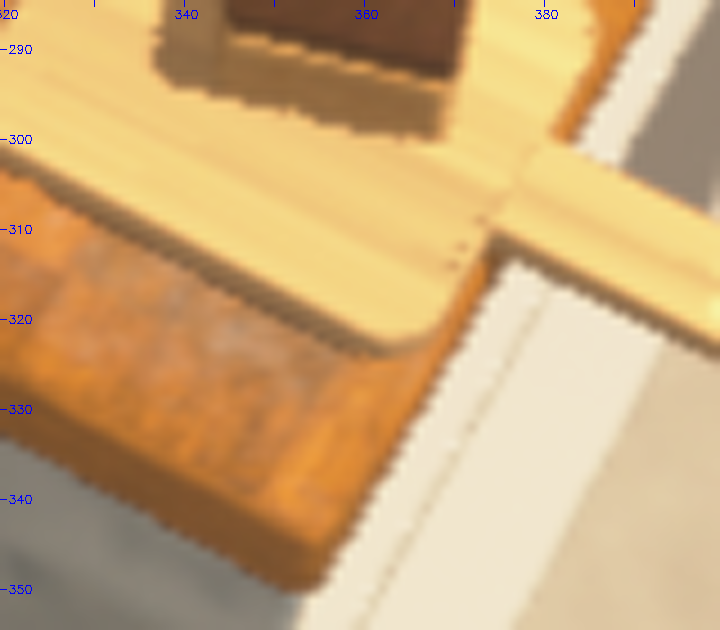

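```bash
python3 - <<'E'
from h import *
t=cv2.imread('pics/top0.png')[:,:,::-1];s=cv2.imread('pics/scene0.png')[:,:,::-1]
crop(t,255,50,385,200,4,'pics/bt.png'); crop(s,280,90,450,240,4,'pics/bs.png')
for z in(150,190,227,250): print(z,ray('top',(215,176),z).round(0),ray('top',(325,76),z).round(0))
for q in((320,62),(320,148),(273,105),(368,105)): print(ray('top',q,12).round(0))
E
```

```text
150 [653. 231. 150.] [941. -82. 150.]
190 [642. 225. 190.] [919. -76. 190.]
227 [632. 220. 227.] [898. -70. 227.]
250 [626. 216. 250.] [885. -66. 250.]
[1069.  -90.   12.]
[774. -76.  12.]
[922.  68.  12.]
[ 915. -236.   12.]
```

View pics/bt.png

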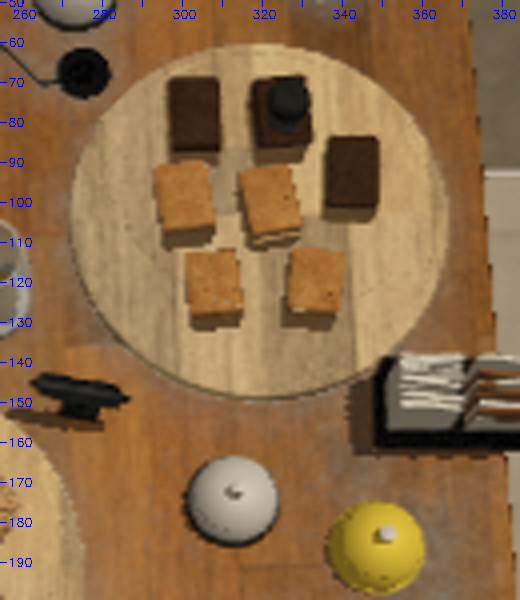

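View pics/bs.png

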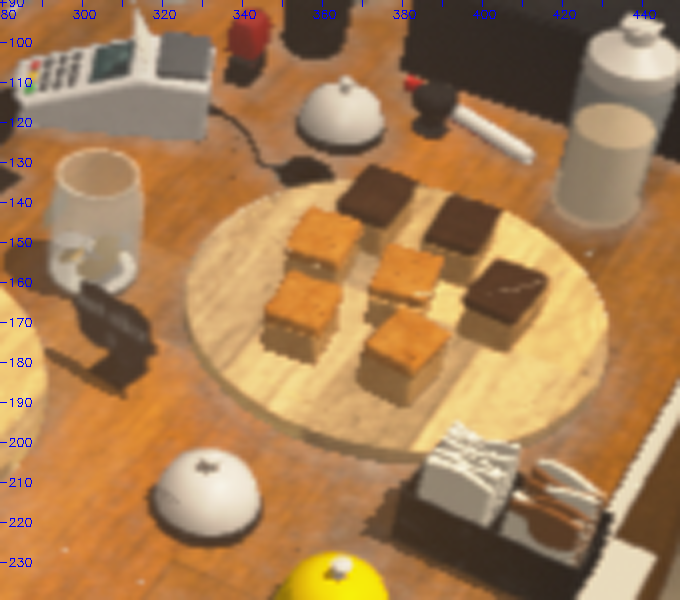

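```bash
python3 - <<'E'
import numpy as np
b=np.array([681,-50.]);
def dist(az,off,c,r,hl=94,hw=37.5):
    u=np.array([np.cos(az),np.sin(az)]);v=np.array([-u[1],u[0]]); d=np.array(c)-(b+off); q=np.abs([d@u,d@v])-[hl,hw]
    return np.hypot(*np.maximum(q,0))-r
for az in range(-90,91,10): print(az,[round(dist(np.radians(az),np.zeros(2),c,r)) for c,r in(((641,221),157),((921,-83),150))])
E
```

```text
-90 [20, 52]
-80 [23, 43]
-70 [18, 28]
-60 [16, 13]
-50 [18, 2]
-40 [25, -6]
-30 [36, -9]
-20 [50, -7]
-10 [65, -2]
0 [76, -4]
10 [79, -9]
20 [74, -8]
30 [60, -2]
40 [45, 8]
50 [32, 21]
60 [22, 37]
70 [17, 49]
80 [16, 55]
90 [20, 52]
```

Emit:
servo_tool(targets=[{"tx": -0.01,"ty": -0.01,"tz": 0.055,"wx": 0,"wy": 0,"wz": 0.1},{"tx": 0,"ty": -0.04,"tz": 0.105,"wx": 0,"wy": 0,"wz": 0.25},{"tx": 0.03,"ty": -0.07,"tz": 0.145,"wx": 0,"wy": 0,"wz": 0.4},{"tx": 0.06,"ty": -0.1,"tz": 0.18,"wx": 0,"wy": 0,"wz": 0.55},{"tx": 0.1,"ty": -0.14,"tz": 0.204,"wx": 0,"wy": 0,"wz": 0.7}], claw=0.0)

```text
time_s: 9.75
ee_pos: [568.1, -28.3, 349.4]
tool_rot: [-0.552, 1.498, 0.551]
force: [0.4, 1.1, 0.5]
gripper_width: 4.6
```

Emit:
servo_tool(targets=[{"tx": 0.04,"ty": -0.01,"tz": 0,"wx": 0,"wy": 0,"wz": 0.1},{"tx": 0.08,"ty": -0.02,"tz": 0,"wx": 0,"wy": 0,"wz": 0.21},{"tx": 0.114,"ty": -0.026,"tz": 0,"wx": 0,"wy": 0,"wz": 0.21},{"tx": 0.114,"ty": -0.026,"tz": -0.02,"wx": 0,"wy": 0,"wz": 0.21},{"tx": 0.114,"ty": -0.026,"tz": -0.02,"wx": 0,"wy": 0,"wz": 0.21}])

```text
time_s: 10.38
ee_pos: [680.6, -53.0, 324.9]
tool_rot: [-0.708, 1.455, 0.712]
force: [-0.6, 0.9, 1.7]
gripper_width: 0.6
```

```bash
python3 - <<'E'
from h import *
from scipy.spatial.transform import Rotation as R
o=bot.get_obs(); print({k:o[k] for k in('time_s','ee_pos','joint_pos','force','gripper_width')}); M=R.from_rotvec(o['tool_rot']).as_matrix();print(M.round(3))
E
```

```text
{'time_s': 10.375, 'ee_pos': array([680.61251992, -53.00843806, 324.92177511]), 'joint_pos': array([-1.14997636e-01,  1.28051879e-01,  1.25830619e+00, -2.08366255e-04,
        1.75924586e+00, -1.02436698e+00]), 'force': array([-0.60021165,  0.86730386,  1.70222863]), 'gripper_width': 0.6478450467920598}
[[-0.004 -0.789  0.614]
 [ 0.     0.614  0.789]
 [-1.     0.003 -0.002]]
```

Emit:
servo_tool(targets=[{"tx": 0,"ty": 0.002,"tz": -0.06,"wx": 0,"wy": 0,"wz": 0},{"tx": 0,"ty": 0.002,"tz": -0.12,"wx": 0,"wy": 0,"wz": 0},{"tx": 0,"ty": 0.002,"tz": -0.18,"wx": 0,"wy": 0,"wz": 0},{"tx": 0,"ty": 0.002,"tz": -0.235,"wx": 0,"wy": 0,"wz": 0},{"tx": 0,"ty": 0.002,"tz": -0.25,"wx": 0,"wy": 0,"wz": 0}])

```text
time_s: 11.0
ee_pos: [679.4, -50.4, 75.0]
tool_rot: [-0.709, 1.455, 0.712]
force: [0.4, 0.0, 0.4]
gripper_width: 0.5
```

```bash
python3 - <<'E'
from h import *
o=bot.get_obs(); print({k:o[k] for k in('time_s','ee_pos','force')})
t=optics.capture('top');s=optics.capture('scene')
cv2.imwrite('pics/t5.png',t[:,:,::-1]); crop(s,280,120,420,260,4,'pics/sc5.png')
print(proj('scene',o['ee_pos']),proj('scene',(681,-50,50)))
E
```

```text
{'time_s': 11.0, 'ee_pos': array([679.40628249, -50.42882805,  75.00949216]), 'force': array([0.38831379, 0.02363056, 0.39712472])}
[331.47906669 197.88970291] [330.7804041  204.52531108]
```

View pics/sc5.png

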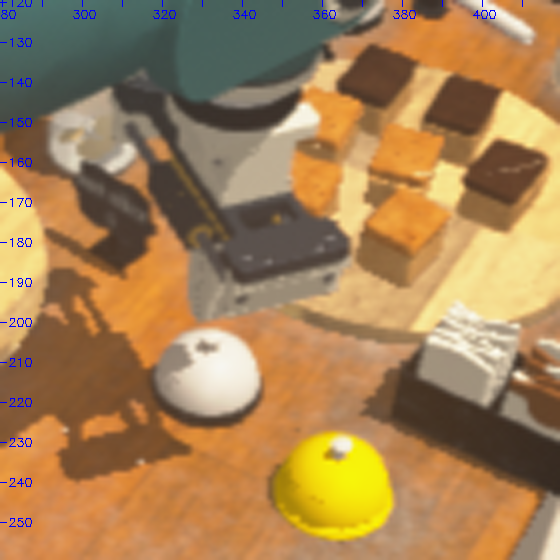

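View pics/t5.png

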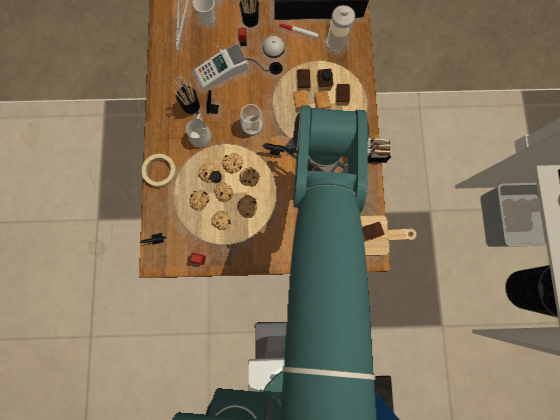

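```bash
python3 - <<'E'
from h import *
s=optics.capture('scene'); cv2.imwrite('pics/s6.png',s[:,:,::-1])
crop(s,305,145,385,230,9,'pics/sc6.png')
e=bot.get_obs()['ee_pos']
u=np.array([.614,.789,0]);v=np.array([-.789,.614,0])
for a,b,z in((0,0,0),(30,0,0),(-30,0,0),(0,10,0),(0,-10,0),(0,0,60),(40,0,60),(-40,0,60)): print(a,b,z,proj('scene',e+a*u+b*v+[0,0,z]).round(1))
E
```

```text
0 0 0 [332.2 196. ]
30 0 0 [327.3 188.3]
-30 0 0 [337.2 203.9]
0 10 0 [328.5 196.9]
0 -10 0 [335.8 195.1]
0 0 60 [334.3 178.1]
40 0 60 [327.7 167.9]
-40 0 60 [341.3 188.7]
```

View pics/sc6.png

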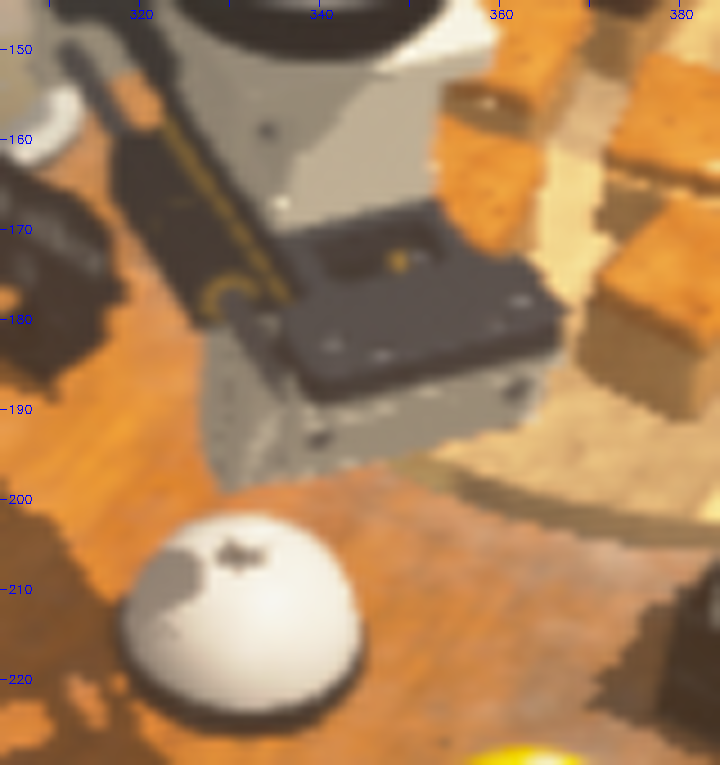

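```bash
python3 - <<'E'
from h import *
for e in((499.3,-48.5,58.5),(499.6,-96.8,5.8)):
  for a in(-42,-25,0,25,42): print(a,proj('scene',np.array(e)+[a,0,0]).round(1),proj('scene',np.array(e)+[a,-10,0]).round(1))
c=cv2.imread('pics/sc1.png'); cv2.imwrite('pics/sc1z.png',cv2.resize(c[0:400,0:350],None,fx=2,fy=2,interpolation=cv2.INTER_CUBIC)[:600])
E
```

```text
-42 [283.8 260. ] [287.5 261.9]
-25 [287.7 255.1] [291.5 256.9]
0 [293.4 248. ] [297.1 249.8]
25 [298.9 241.1] [302.6 242.9]
42 [302.6 236.6] [306.3 238.3]
-42 [301.3 283.3] [305.  285.3]
-25 [305.  278.3] [308.7 280.2]
0 [310.4 271. ] [314.1 272.9]
25 [315.6 264. ] [319.3 265.8]
42 [319.1 259.3] [322.7 261. ]
```

View pics/sc1z.png

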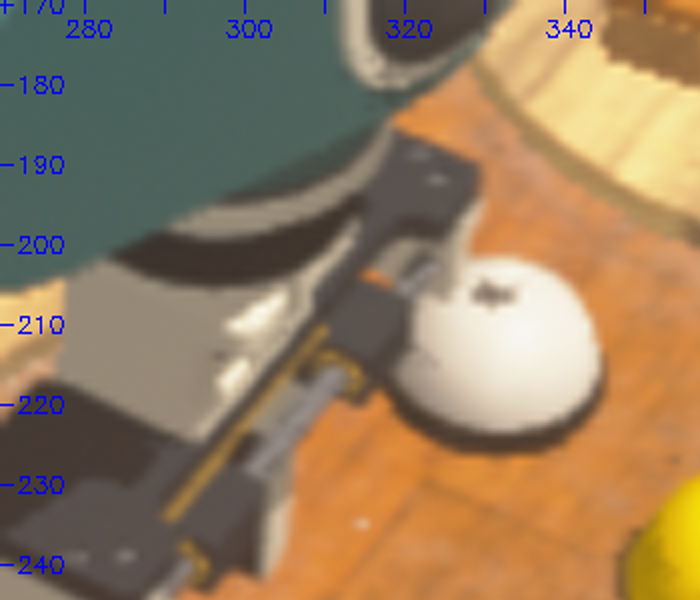

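Emit:
servo_tool(targets=[{"tx": 0.001,"ty": 0,"tz": -0.012,"wx": 0,"wy": 0,"wz": 0},{"tx": 0.001,"ty": 0,"tz": -0.02,"wx": 0,"wy": 0,"wz": 0},{"tx": 0.001,"ty": 0,"tz": -0.022,"wx": 0,"wy": 0,"wz": 0},{"tx": 0.001,"ty": 0,"tz": -0.022,"wx": 0,"wy": 0,"wz": 0}])

```text
time_s: 11.65
ee_pos: [682.5, -50.5, 55.7]
tool_rot: [-0.71, 1.452, 0.71]
force: [-0.9, -0.2, 0.5]
gripper_width: 0.4
```

Emit:
servo_tool(targets=[{"tx": 0,"ty": 0,"tz": -0.002,"wx": 0,"wy": 0,"wz": 0},{"tx": 0,"ty": 0,"tz": -0.004,"wx": 0,"wy": 0,"wz": 0},{"tx": 0,"ty": 0,"tz": -0.004,"wx": 0,"wy": 0,"wz": 0}])

```text
time_s: 12.02
ee_pos: [682.4, -50.5, 51.5]
tool_rot: [-0.71, 1.452, 0.71]
force: [-0.1, 0.4, 0.2]
gripper_width: 0.5
```

Emit:
servo_tool(targets=[{"tx": 0,"ty": 0,"tz": -0.001,"wx": 0,"wy": 0,"wz": 0},{"tx": 0,"ty": 0,"tz": -0.0025,"wx": 0,"wy": 0,"wz": 0},{"tx": 0,"ty": 0,"tz": -0.0025,"wx": 0,"wy": 0,"wz": 0}])

```text
time_s: 12.4
ee_pos: [682.6, -50.6, 49.2]
tool_rot: [-0.71, 1.451, 0.71]
force: [-1.1, -0.1, 1.2]
gripper_width: 0.2
```

Emit:
servo_tool(targets=[{"tx": 0,"ty": 0,"tz": -0.001,"wx": 0,"wy": 0,"wz": 0},{"tx": 0,"ty": 0,"tz": -0.001,"wx": 0,"wy": 0,"wz": 0}])

```text
time_s: 12.65
ee_pos: [682.6, -50.5, 48.3]
tool_rot: [-0.71, 1.451, 0.71]
force: [-0.9, -0.8, 3.5]
gripper_width: 0.4
```

Emit:
servo_tool(targets=[{"tx": 0,"ty": 0,"tz": -0.001,"wx": 0,"wy": 0,"wz": 0},{"tx": 0,"ty": 0,"tz": -0.0015,"wx": 0,"wy": 0,"wz": 0},{"tx": 0,"ty": 0,"tz": -0.0015,"wx": 0,"wy": 0,"wz": 0}])

```text
time_s: 13.02
ee_pos: [682.6, -50.5, 47.0]
tool_rot: [-0.71, 1.451, 0.71]
force: [-2.1, -0.2, 5.4]
gripper_width: 0.5
```

Emit:
servo_tool(targets=[{"tx": 0,"ty": 0,"tz": -0.0007,"wx": 0,"wy": 0,"wz": 0},{"tx": 0,"ty": 0,"tz": -0.0007,"wx": 0,"wy": 0,"wz": 0}])

```text
time_s: 13.28
ee_pos: [682.6, -50.5, 46.3]
tool_rot: [-0.71, 1.451, 0.71]
force: [-1.5, -0.7, 6.2]
gripper_width: 0.4
```

Emit:
servo_tool(targets=[{"tx": 0,"ty": 0,"tz": -0.0005,"wx": 0,"wy": 0,"wz": 0},{"tx": 0,"ty": 0,"tz": -0.0005,"wx": 0,"wy": 0,"wz": 0}])

```text
time_s: 13.52
ee_pos: [682.6, -50.6, 46.0]
tool_rot: [-0.71, 1.451, 0.71]
force: [-3.8, -0.8, 7.7]
gripper_width: 0.7
```

Emit:
servo_tool(targets=[{"tx": 0,"ty": 0,"tz": -0.0004,"wx": 0,"wy": 0,"wz": 0},{"tx": 0,"ty": 0,"tz": -0.0004,"wx": 0,"wy": 0,"wz": 0}])

```text
time_s: 13.78
ee_pos: [682.6, -50.6, 45.7]
tool_rot: [-0.71, 1.451, 0.71]
force: [-2.6, 0.3, 8.3]
gripper_width: 0.6
```

Emit:
servo_tool(targets=[{"tx": 0,"ty": 0,"tz": -0.0004,"wx": 0,"wy": 0,"wz": 0},{"tx": 0,"ty": 0,"tz": -0.0004,"wx": 0,"wy": 0,"wz": 0}])

```text
time_s: 14.02
ee_pos: [682.7, -50.6, 45.6]
tool_rot: [-0.71, 1.451, 0.71]
force: [-5.0, 0.2, 10.4]
gripper_width: 0.2
```

The force has passed 8 N, so the button is fully down. I'll release straight up and clear.

Emit:
servo_tool(targets=[{"tx": 0,"ty": 0,"tz": 0.002,"wx": 0,"wy": 0,"wz": 0},{"tx": 0,"ty": 0,"tz": 0.005,"wx": 0,"wy": 0,"wz": 0},{"tx": 0,"ty": 0,"tz": 0.02,"wx": 0,"wy": 0,"wz": 0},{"tx": 0,"ty": 0,"tz": 0.07,"wx": 0,"wy": 0,"wz": 0},{"tx": 0,"ty": 0,"tz": 0.13,"wx": 0,"wy": 0,"wz": 0}])

```text
time_s: 14.65
ee_pos: [681.9, -50.5, 175.8]
tool_rot: [-0.71, 1.453, 0.711]
force: [1.2, -0.7, 0.3]
gripper_width: 0.2
```

Emit:
servo_tool(targets=[{"tx": 0,"ty": 0,"tz": 0.06,"wx": 0,"wy": 0,"wz": 0},{"tx": 0,"ty": 0,"tz": 0.12,"wx": 0,"wy": 0,"wz": 0},{"tx": -0.04,"ty": 0.02,"tz": 0.16,"wx": 0,"wy": 0,"wz": 0},{"tx": -0.09,"ty": 0.05,"tz": 0.17,"wx": 0,"wy": 0,"wz": 0},{"tx": -0.14,"ty": 0.08,"tz": 0.17,"wx": 0,"wy": 0,"wz": 0}])

```text
time_s: 15.28
ee_pos: [540.9, 30.1, 346.5]
tool_rot: [-0.71, 1.45, 0.709]
force: [-0.3, 0.8, 0.5]
gripper_width: 0.4
```

Emit:
servo_tool(targets=[{"tx": -0.05,"ty": 0.04,"tz": 0,"wx": 0,"wy": 0,"wz": 0},{"tx": -0.1,"ty": 0.08,"tz": 0,"wx": 0,"wy": 0,"wz": 0},{"tx": -0.12,"ty": 0.13,"tz": 0,"wx": 0,"wy": 0,"wz": 0},{"tx": -0.12,"ty": 0.19,"tz": 0,"wx": 0,"wy": 0,"wz": 0}])

```text
time_s: 15.78
ee_pos: [420.7, 220.5, 346.7]
tool_rot: [-0.71, 1.448, 0.709]
force: [1.6, -0.5, -0.6]
gripper_width: 0.5
```

```bash
python3 - <<'E'
from h import *
o=bot.get_obs(); print({k:o[k] for k in('time_s','ee_pos','force')})
t=optics.capture('top');s=optics.capture('scene')
cv2.imwrite('pics/t7.png',t[:,:,::-1]);cv2.imwrite('pics/s7.png',s[:,:,::-1])
crop(t,295,155,415,275,5,'pics/tc7.png'); crop(s,300,190,420,330,4,'pics/sc7.png')
a=cv2.imread('pics/t4.png')[:,:,::-1];
print('diff paddle region',np.abs(a[210:262,335:405].astype(int)-t[210:262,335:405]).mean(), 'bell', np.abs(cv2.imread('pics/top0.png')[160:192,298:362,::-1].astype(int)-t[160:192,298:362]).mean())
for n,im,old in(('top',t,a),('scene',s,cv2.imread('pics/s4.png')[:,:,::-1])):
  for i in(old,im): print(n,'yp',edgepos(i.copy(),n,range(462,538,8),12,-146,-128).mean().round(2))
E
```

```text
{'time_s': 15.775, 'ee_pos': array([420.74678689, 220.48618128, 346.67417042]), 'force': array([ 1.58291762, -0.49720402, -0.62103577])}
diff paddle region 3.187912087912088 bell 8.2509765625
top yp -137.74
top yp -137.73
scene yp -140.12
scene yp -140.17
```

View pics/tc7.png

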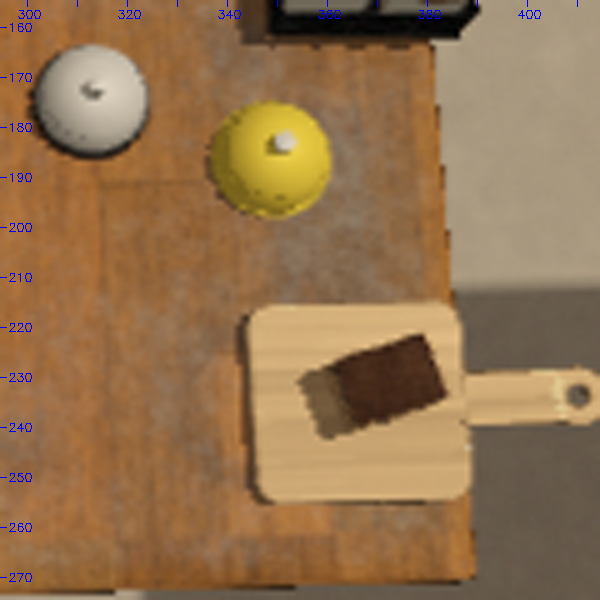

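View pics/s7.png

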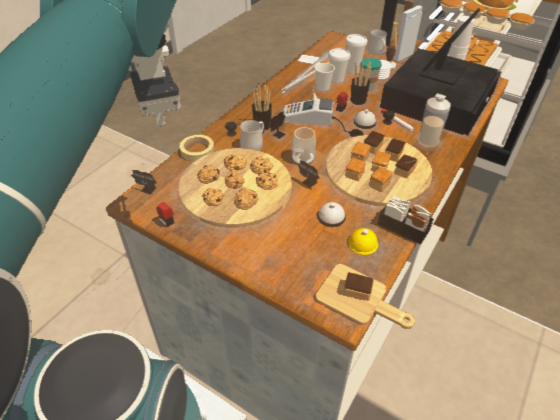

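The bell is where it stood, top pixel (313,173), with its pin up. The yellow bell and the caddy haven't moved. The paddle's blade end lies along the worktop edge at about column 387, and the handle hangs out over the drop. Nothing is touching the arm, so I'll hand in.

```bash
python3 - <<'E'
from bench import bot
print(bot.hand_in())
E
```

```text
the job is handed in; nothing more can be done
None
```

The paddle is at the right-hand edge with its handle out over it, and the nearer bell has been rung. I handed the job in at about 16 s, well within the 61 s limit, and no verdict was reported.

**What I did:** I pushed the paddle to the edge with both fingertips on the far end of its blade. That turned it from about 5.7° off to within about 0.5° of square. I then pressed the silver bell's button until the force rose past 8 N (10.4 N at the end), lifted straight up, and moved the arm clear.

**Final checks:**
- **Paddle:** it did not move while I rang the bell. The oat slice is still on the blade, and neither it nor the handle was touched.
- **Bell and bystanders:** the bell is where it stood. The yellow bell, caddy, stamp and tag look unmoved in the pictures.
- **Button return:** I judged it from the pictures alone. The pin looks the same as before the press.
- **Edge position:** the two cameras disagreed on where the blade's handle end sits. The top view puts it level with the edge (about 0 mm). The side view puts it about 4 mm inside, or about 1.5 mm if the visible side of the worktop is allowed for. My best estimate is 0–2 mm inside, with an uncertainty of about 2 mm.

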